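Rock the tight stopper out of the wax jar

ROBOT

A 6-joint arm with a two-finger parallel gripper is mounted at the origin on the work surface. World frame = base frame: x ahead of the robot, y to its left, z up, the work surface at z = 0. Lengths are in mm, angles in rad, forces in N, time in s.
With the tool pointing down it reaches from about 275 to 750 mm from the base axis. Payload 10.2 kg.
Tool frame: the origin (TCP) lies midway between the tips of the shut fingers; the grasp point (between the pads) lies 19 mm behind it; z points along the fingers, y is the line along which they close (so a half turn about z gives the same grasp; the last joint's range is limited). The gripper opens to 85 mm and grips with 20 to 120 N. Pads are 22 mm wide; open, the fingers measure 114 mm over their backs; the gripper's body (76 mm by 85 mm) begins 54 mm behind the grasp point. The pads swing forward as they close: fully open they stand 13 mm farther back than shut.
Start: joints at [-1.57, 0.313, 1.498, -0, 1.331, -0.223], TCP at [116.503, -511.916, 202.794] pointing down, gripper open.
Joint ranges: [-2.94, 2.94], [-0.97, 2.17], [0.19, 2.56], [-1.23, 4.37], [0.02, 3.11], [-2.88, 2.88]. Speed limits (rad/s): [2.39, 2.39, 3.01, 3.14, 3.14, 3.14].

INTERFACE

Orientations are given as a unit quaternion [w, x, y, z].
In Python, from rig import ctrl gives the robot as it stands.
- The arm moves only by the tool send_rows, never from a script. Its argument "targets" is a list of rows, each an object with "offset": the shift along the world's x, y, z in cm, a list of three; "spin": the turn about the world's z in rad. A call has 1 to 8 rows; each row is the pose to reach, as a shift and turn from the pose commanded when the call began; what a row does not reach only later rows make up. A row lasts 1/12 s, in which the tool goes at most 41.7 mm and 7.16 degrees, less where a joint would pass 70% of its speed; a pose out of reach is approached as far as the arm can. A call with a gripper value outside its range is refused whole. "grip" is the opening, from 0 (shut) to 1 (fully open), set as the call begins (left out, the last holds). The fingers move at their own pace and stop on an object; "squeeze" is the grip in N (left out, the last holds). Time passes only in rows, so rows that repeat a pose let the fingers close. It gives the time, the measured TCP pose, the force, the opening and the grip force at its end, in the units of the state.
- ctrl.sense(): the state, without advancing time (a new reading comes with each control period).
- ctrl.capture(name): name is "scene" or "top" or "wrist"; returns (picture, depth): 420x560x3 uint8, red, green, blue; 420x560 float32, mm along the optical axis (not along the pixel's ray), 0 where there is no reading.
- ctrl.calibration(name): a dict with "fx", "fy", "cx", "cy" (pixels), "view" (4x4, takes a point from world to camera coordinates); the wrist camera has in their place "mount" (4x4, takes a point from camera to tool coordinates, whose origin is the TCP and whose axes are the flange's). Camera axes: x right, y down, z forward; pixel columns grow to the right and rows downward; lengths in mm; the calibration is good to about 2 mm. A picture is of the moment at which its call begins: read the wrist's pose just before it. calibration takes no time and is no camera call.
- ctrl.finish_job(): hands the job in; it is judged then, once.
Trained networks look in the newest picture that a camera, given by its name, has taken for a name from the list of things; names that differ only in an ending like _2 or _b are one class to them, and where a whole thing is asked for, a point or a joint stands for the part that bears it (a point fixed in the world has none). Each returns a list of dicts, best first, with "conf" (0 to 1); they miss things now and then, are a little off and sometimes report something else, mostly with a low value. They report only what shows in the picture. A call takes as long as a camera call. They do not tell look-alikes from the thing itself.
- ctrl.search_frame(camera, query): "box" ([left, top, right, bottom] in pixels, round what is visible of it).
- ctrl.place_of(camera, query): "uv" ([column, row] in pixels: a listed point, or the origin of a listed thing).
The state is a dict: "time_s": time; "joints": joint angles; "dq": joint speeds; "tau": joint torques, N m; "eef_pos": TCP position; "ee_rot": TCP orientation; "force": force on the tool from outside, world axes, zero at the start; "wrist_torque": the same for the moment, N m; "grip_width": opening from 0.0 (shut) to 1.0 (fully open); "grip_force": force on a finger pad.
Only numpy, scipy, OpenCV 4.12 (cv2) and the standard library are available. Lean on these libraries where they do the work, as an engineer would, in place of code of your own. Each camera call takes 0.05 s, during which the arm holds its last target. There are 200 camera calls.

TASK

Open the wax jar: its cork stopper is wedged tight, so rock the maple knob left and right several times while easing it up until it works loose, keeping the jar down in its block. Then lift the stopper out and stand it gently on its cork foot in the jarrah dish. Leave the bowl blank and the calipers alone.

Things in the scene. Friction and masses are not known exactly. Their poses are not given: they have to be found in the camera images.
- jar_mouth (a point): centre of the mouth (rim plane) of the white ceramic wax jar: body 84 mm, rim 58 mm across, 110 mm high, its foot in a recess of the block; mouth 120 mm above the bench while the jar is down. Axes: z up; y is the left-right line to rock along (to the left at zero yaw, turned by up to 0.35 rad); x points away from the robot at zero yaw.
- jar (a joint): height in m by which the jar is lifted off its seat in the block: 0 = down, where it drops back when let go. The jar cannot tip or slide, but only its weight (0.9 kg) keeps it down: the wedged stopper grips with roughly 20 N, so pulling it straight up just lifts the jar.
- holder: dark jarrah block 130 x 130 x 34 mm, screwed to the bench, with the jar standing in its middle; origin: centre of its underside, same yaw as the jar.
- stopper_knob (a point): centre of the grip part of the stopper's pale maple knob: an upright cylinder 34 mm across and 15 mm high, domed top 18 mm above this point, 22 mm waist 18 mm below it, 40 mm collar 28 to 32 mm below it. It is 42 mm above the mouth at the start. z is the stopper's axis. Stopper: 86 mm high, about 70 g.
- stopper: the stopper, origin at the centre of its flat cork foot, 68 mm below the knob point. The cork is 36 mm long, 38 mm across at the collar, 30 mm at the foot, and sits 26 mm deep in the mouth. Tipped 4 to 8 degrees each way about a point 12 mm below the mouth, it gives and climbs 1 to 3 mm a swing; after 12 to 15 mm of rise it is loose.
- dish_floor (a point): centre of the flat inner floor, 6 mm above the bench, of a loose turned jarrah dish: 128 mm across the rim, rim 18 mm high, flat floor 96 mm across.
- blank_center (a point): centre of the dark jarrah bowl blank, a disc 120 mm in diameter and 50 mm high standing on the bench; to be left alone.
- calipers_center (a point): middle of the stainless outside calipers lying flat on the bench, about 180 x 100 mm and 14 mm high; to be left alone.
Mind the look-alikes: they are no part of the job. Several things have the shape of the stopper; the one meant has the colours described above.

How it is judged (in metres and radians):
On the way, in this order (a step that is already met when the one before it is completed fails the run):
1. the knob is rocked to the left (2.5 mm or more off the jar's axis) with the cork still in the neck (y of stopper_knob in the frame of jar_mouth above 0.0025 m and z of stopper in the frame of jar_mouth below -0.008 m and horizontal distance between stopper and jar_mouth below 0.015 m).
2. and over to the right by as much, the cork still in the neck (rocking that starts to the right counts from its first swing left) (y of stopper_knob in the frame of jar_mouth below -0.0025 m and z of stopper in the frame of jar_mouth below -0.008 m and horizontal distance between stopper and jar_mouth below 0.015 m).
3. the stopper is lifted clear of the mouth with the jar down in its block (z of stopper in the frame of jar_mouth above 0.005 m and value of joint jar below 0.003 m).
At the end, for the whole second after the job is handed in: The stopper stands upright (within 0.15 rad) on its cork foot on the flat floor of the dish (foot centre within 32 mm of the dish's centre, foot within 5 mm of the floor), let go; the dish lies level on the bench; the jar is down in its block (within 3 mm) (horizontal distance between stopper and dish_floor below 0.032 m and z of stopper in the frame of dish_floor below 0.005 m and angle between stopper's own z axis and vertical below 0.15 rad and angle between dish_floor's own z axis and vertical below 0.1 rad and height (world z) of dish_floor below 0.01 m and value of joint jar below 0.003 m); the robot touches nothing.
It fails at once if the jar is lifted more than 8 mm out of its seat (value of joint jar above 0.008 m).
It fails at once if the stopper hits the dish hard (faster than 0.4 m/s, as when dropped from more than 8 mm) (horizontal distance between stopper and dish_floor below 0.05 m and z of stopper in the frame of dish_floor below 0.008 m and linear speed of stopper above 0.4 m/s).
It fails at once if the bowl blank is moved more than 30 mm (distance of blank_center from where it was at the start of the episode above 0.03 m).
It fails at once if the calipers are moved more than 30 mm (distance of calipers_center from where it was at the start of the episode above 0.03 m).
It also fails if it takes over 59 s, if anything falls off the work surface, if the arm or the gripper's body presses on something with over 40 N, if the wrist force passes 120 N, or if a joint passes its speed limit or range.

## Working session

There is one attempt and no reset: what is moved stays moved. The work goes in short steps, Python scripts to look and compute and a tool call to move; the robot and the scene stay as the last step left them, time stands still between calls to the robot, and variables do not carry over. Pictures are saved under pics/ and viewed, at most 10 in all, crops included, and the job is handed in when it is done.

Besides the shell and the picture viewer there is one more tool, called after "Call:" as a command line: name --argument value ..., lists and objects as JSON in quotes. send_rows: Moves the arm, as the interface text tells. Its arguments: {"type":"object","properties":{"targets":{"type":"array"},"grip":{"type":"number"},"squeeze":{"type":"number"}},"required":["targets"]}

```bash
mkdir -p pics; ls; cat > h.py <<'E'
from rig import ctrl
import numpy as np, cv2
from scipy.spatial.transform import Rotation as R
def cam(name):
    s=ctrl.sense(); c=ctrl.calibration(name)
    if 'view' in c: V=np.array(c['view'])
    else:
        T=np.eye(4); q=s['ee_rot']; T[:3,:3]=R.from_quat([q[1],q[2],q[3],q[0]]).as_matrix(); T[:3,3]=s['eef_pos']
        V=np.linalg.inv(T@np.array(c['mount']))
    return c,V
def ray(c,V,uv):
    d=np.array([(uv[0]-c['cx'])/c['fx'],(uv[1]-c['cy'])/c['fy'],1.])
    W=np.linalg.inv(V); return W[:3,3],W[:3,:3]@d
def at_z(c,V,uv,z):
    o,d=ray(c,V,uv); return o+d*(z-o[2])/d[2]
def tri(rays):
    A=0;b=0
    for o,d in rays:
        d=d/np.linalg.norm(d);P=np.eye(3)-np.outer(d,d);A=A+P;b=b+P@o
    return np.linalg.solve(A,b)
def snap(name,save=None):
    c,V=cam(name); im,dp=ctrl.capture(name)
    if save: cv2.imwrite('pics/'+save,im[...,::-1])
    return c,V,im,dp
E
python3 - <<'E'
from h import *
ims=[]
for n in ['top','scene']:
    c,V,im,dp=snap(n); ims.append(im)
    np.savez(n+'.npz',im=im,dp=dp,V=V)
    for q in ['jar_mouth','stopper_knob','dish_floor','blank_center','calipers_center','holder','stopper']:
        for r in ctrl.place_of(n,q)[:4]:
            u,v=r['uv']; d=dp[int(np.clip(v,0,419)),int(np.clip(u,0,559))]
            o,dd=ray(c,V,r['uv']); print(n,q,round(r['conf'],2),np.round(r['uv']),np.round(o+dd*d))
    cv2.imwrite(f'pics/{n}.png',im[...,::-1])
print(ctrl.sense())
E
```

```text
pics
top jar_mouth 0.63 [328. 209.] [ 554. -135.  173.]
top stopper_knob 0.7 [281. 213.] [558. -15.  83.]
top stopper_knob 0.64 [336. 161.] [ 707. -165.   92.]
top stopper_knob 0.49 [320. 266.] [ 416. -121.   87.]
top stopper_knob 0.45 [334. 205.] [ 564. -147.  179.]
top dish_floor 0.7 [221. 236.] [503. 152.  12.]
top blank_center 0.96 [420. 232.] [ 520. -405.   53.]
top blank_center 0.21 [121. 247.] [467. 435.   1.]
top calipers_center 0.88 [120. 243.] [478. 440.  -2.]
top holder 0.79 [325. 216.] [ 546. -133.  116.]
top stopper 0.75 [316. 269.] [ 408. -112.   80.]
top stopper 0.68 [327. 209.] [ 555. -131.  163.]
top stopper 0.64 [333. 168.] [ 690. -159.   83.]
top stopper 0.6 [278. 218.] [544.  -8.  79.]
scene jar_mouth 0.65 [229. 219.] [ 581. -156.  135.]
scene jar_mouth 0.28 [374. 158.] [467. 454.   5.]
scene stopper_knob 0.9 [230. 205.] [ 583. -149.  174.]
scene stopper_knob 0.9 [255. 276.] [ 719. -174.   80.]
scene stopper_knob 0.71 [214. 198.] [ 429. -121.   78.]
scene stopper_knob 0.6 [277. 212.] [573. -17.  79.]
scene dish_floor 0.68 [313. 196.] [505. 162.   5.]
scene dish_fl
[... 418 characters left out ...]
oints': array([-1.57038418e+00,  3.12890721e-01,  1.49768830e+00, -9.68134642e-06,
        1.33101593e+00, -2.23411685e-01]), 'dq': array([ 1.60001773e-03,  6.81721429e-05, -1.58319027e-03,  5.87760619e-05,
       -1.87225905e-03, -1.19692318e-03]), 'tau': array([ 1.33570571e-03, -4.12137151e+01, -2.59892750e+01, -3.80748838e-05,
        4.63984943e-04, -1.69885379e-05]), 'eef_pos': array([ 116.50832416, -511.91450399,  202.80333377]), 'ee_rot': array([-1.66890736e-06,  9.93744266e-01,  1.11679601e-01, -4.54470459e-06]), 'force': array([ 0.77999307,  0.7094314 , -0.71755048]), 'wrist_torque': array([ 0.01040779,  0.06695088, -0.03634456]), 'grip_force': 0.0, 'grip_width': 0.9970492187958668}
```

View pics/top.png

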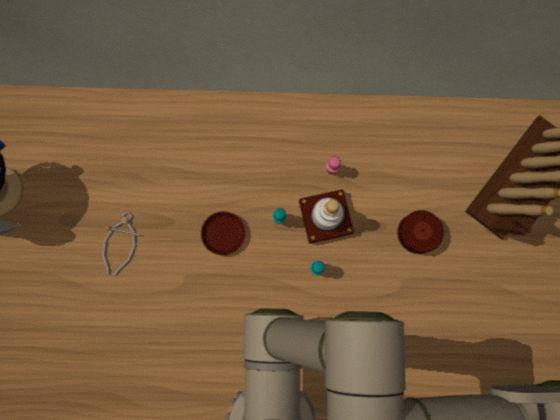

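View pics/scene.png

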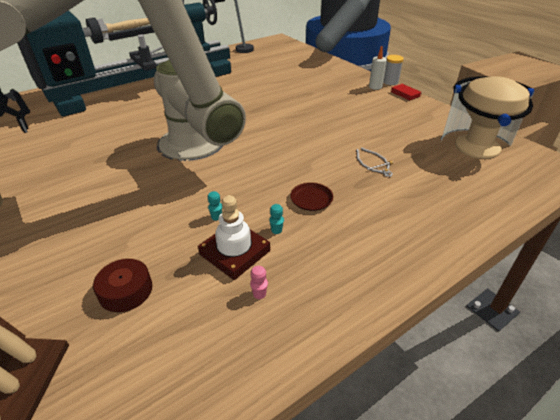

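The top view shows four stopper-shaped things: maple at (334,205) in the white jar, teal at (280,215) and (318,268), and pink at (334,165). Only the maple one fits: pale knob, in the jar. The dish is at (222,233), the blank at (420,232) and the calipers at (120,243).

```bash
python3 - <<'E'
from h import *
D={n:np.load(n+'.npz') for n in ['top','scene']}
C={n:ctrl.calibration(n) for n in D}
P={'knob':((334,205),(230,205)),'mouth':((328,209),(229,219)),'dish':((221,236),(313,196)),'blank':((420,232),(123,288)),'knobteal':((281,213),(277,207))}
for k,(a,b) in P.items():
    print(k,np.round(tri([ray(C[n],D[n]['V'],p) for n,p in zip(['top','scene'],(a,b))]),1))
im=D['top']['im']; hsv=cv2.cvtColor(im,cv2.COLOR_RGB2HSV)
# block
m=((im.astype(int).sum(2)<130)).astype(np.uint8); m[:, :290]=0;m[:,365:]=0;m[:180]=0;m[250:]=0
n,l,st,ce=cv2.connectedComponentsWithStats(m); i=1+np.argmax(st[1:,4]); ys,xs=np.where(l==i)
W=np.array([at_z(C['top'],D['top']['V'],(x,y),34)[:2] for x,y in zip(xs,ys)])
r=cv2.minAreaRect(W.astype(np.float32)); print('block',r,st[i])
m=((im.astype(int).sum(2)<140)).astype(np.uint8); m[:, :190]=0;m[:,255:]=0;m[:200]=0;m[270:]=0
ys,xs=np.where(m); print('dish rim',cv2.minEnclosingCircle(np.array([at_z(C['top'],D['top']['V'],(x,y),18)[:2] for x,y in zip(xs,ys)],np.float32)))
a=cv2.resize(im[150:285,265:385],None,fx=4,fy=4); b=cv2.resize(D['scene']['im'][180:280,190:290],None,fx=3,fy=3)
o=np.zeros((540,780,3),np.uint8); o[:540,:480]=a; o[:300,480:780]=b
cv2.imwrite('pics/crop.png',o[...,::-1])
E
```

```text
knob [ 568.6 -146.8  162. ]
mouth [ 564.2 -143.4  114.9]
dish [504.8 155.5   5.8]
blank [ 525.3 -414.6   14.8]
knobteal [560.2 -12.2  83.8]
block ((560.9575805664062, -144.34246826171875), (130.9549102783203, 133.75726318359375), 14.311692237854004) [ 300  190   55   53 1133]
dish rim ((510.72137451171875, 145.67176818847656), 62.15736770629883)
```

View pics/crop.png

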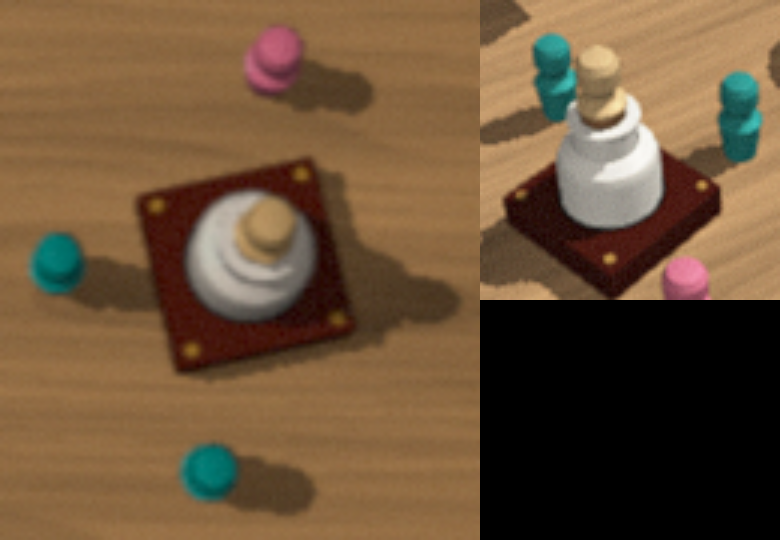

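The crop confirms it: a maple knob on the white jar in the middle of the block, with the teal and pink ones being look-alikes. Block yaw is about +0.25.

Call:
send_rows --targets '[{"offset": [3, 2.5, 1], "spin": 0.12}, {"offset": [6, 5, 3], "spin": 0.24}, {"offset": [9, 7.5, 5], "spin": 0.36}, {"offset": [12, 10, 7], "spin": 0.48}, {"offset": [15, 12.5, 8], "spin": 0.6}, {"offset": [18, 15, 8], "spin": 0.72}, {"offset": [21, 17.5, 8], "spin": 0.84}, {"offset": [24, 20, 8], "spin": 0.96}]' --grip 1 --squeeze 60

```text
time_s: 1.47
eef_pos: [357.9, -310.2, 283.3]
ee_rot: [0.001, 0.828, 0.56, 0.0]
force: [0.5, 0.3, -0.7]
grip_width: 0.995
grip_force: 0.0
```

Call:
send_rows --targets '[{"offset": [3, 2.5, 0], "spin": 0.12}, {"offset": [6, 5, 0], "spin": 0.24}, {"offset": [9, 7.5, 0], "spin": 0.36}, {"offset": [12, 10, 0], "spin": 0.48}, {"offset": [14, 11, 0], "spin": 0.6}, {"offset": [15, 11.5, 0], "spin": 0.63}, {"offset": [15, 11.5, 0], "spin": 0.63}, {"offset": [15, 11.5, 0], "spin": 0.63}]'

```text
time_s: 2.13
eef_pos: [506.0, -197.4, 282.5]
ee_rot: [-0.0, 0.617, 0.787, -0.0]
force: [0.0, -0.9, 0.2]
grip_width: 1.003
grip_force: 0.0
```

```bash
cat > look.py <<'E'
from h import *
import sys
qs=sys.argv[2:]
s=ctrl.sense(); print(s['time_s'],s['eef_pos'],s['joints'].round(2),s['force'].round(1))
c,V,im,dp=snap('wrist',sys.argv[1]+'.png'); np.savez(sys.argv[1]+'.npz',im=im,dp=dp,V=V)
for q in qs:
    for r in ctrl.place_of('wrist',q)[:3]:
        u,v=r['uv']; d=dp[int(np.clip(v,0,419)),int(np.clip(u,0,559))]
        o,dd=ray(c,V,r['uv']); print(q,round(r['conf'],2),np.round(r['uv'],1),np.round(o+dd*d,1))
E
python3 look.py w1 jar_mouth stopper_knob holder
```

```text
2.1333 [ 506.04288412 -197.37418356  282.53369689] [-0.59  0.31  1.29 -0.    1.54 -0.83] [ 0.  -0.9  0.2]
stopper_knob 0.92 [208.9  70.9] [ 419.6 -120.2   87.3]
stopper_knob 0.82 [470.5 183. ] [ 698.6 -162.5   85.1]
stopper_knob 0.56 [366.7 142.8] [ 559.4 -143.6  180.7]
holder 0.65 [337.6 125.9] [ 545.1 -138.8  121.1]
```

View pics/w1.png

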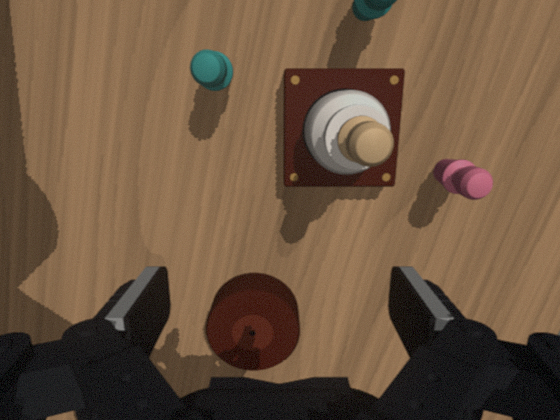

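The wrist view shows the maple knob at (367,143) on the jar, with the block's edges nearly aligned with the picture. I'll refine the numbers and move over the knob for a second view.

```bash
cat > meas.py <<'E'
from h import *
import sys
d=np.load(sys.argv[1]+'.npz'); im=d['im'].astype(int); dp=d['dp']; V=d['V']; c=ctrl.calibration('wrist'); W=np.linalg.inv(V)
v,u=np.mgrid[:420,:560]
X=np.stack([(u-c['cx'])/c['fx']*dp,(v-c['cy'])/c['fy']*dp,dp],-1)@W[:3,:3].T+W[:3,3]
near=(np.hypot(X[...,0]-562,X[...,1]+145)<60)&(dp>0)
k=near&(X[...,2]>140)&(im.min(2)>40)
P=X[k]; e=cv2.minEnclosingCircle(P[:,:2].astype(np.float32)); print('knob circ',e,'max z',np.percentile(P[:,2],98), 'med of top',np.median(P[P[:,2]>np.percentile(P[:,2],60)],0))
b=(np.hypot(X[...,0]-562,X[...,1]+145)<110)&(abs(X[...,2]-34)<8)&(im.sum(2)<200)
m=cv2.morphologyEx(b.astype(np.uint8),cv2.MORPH_OPEN,np.ones((5,5)))
r=cv2.minAreaRect(X[m>0][:,:2].astype(np.float32)); print('block',r,np.deg2rad(r[2]))
w=near&(abs(X[...,2]-120)<5)&(im.min(2)>110); 
if w.sum()>30: print('rim',cv2.minEnclosingCircle(X[w][:,:2].astype(np.float32)),np.median(X[w][:,2]))
t=ctrl.sense(); q=t['ee_rot']; print('tool y dir',R.from_quat([q[1],q[2],q[3],q[0]]).as_matrix()[:,1],t['eef_pos'])
E
python3 meas.py w1
```

```text
knob circ ((548.1278076171875, -159.90444946289062), 39.58152389526367) max z 389.1369587146042 med of top [ 549.33616837 -175.20208331  354.9047981 ]
block ((564.5093994140625, -144.64698791503906), (130.28257751464844, 129.86895751953125), 14.139660835266113) 0.24678363669068523
rim ((564.6428833007812, -144.1314239501953), 29.043733596801758) 121.3000896861383
tool y dir [9.71340254e-01 2.37693298e-01 8.08302010e-05] [ 505.68770927 -197.85571922  283.06098014]
```

Call:
send_rows --targets '[{"offset": [3, 2, 0], "spin": 0}, {"offset": [5, 4.5, 0], "spin": 0}, {"offset": [5.5, 5, 0], "spin": 0}, {"offset": [5.5, 5, 0], "spin": 0}]'

```text
time_s: 2.67
eef_pos: [561.9, -146.2, 282.6]
ee_rot: [-0.0, 0.616, 0.788, 0.0]
force: [-0.4, -0.5, -0.2]
grip_width: 0.996
grip_force: 0.0
```

```bash
python3 look.py w2 stopper_knob; python3 meas.py w2; python3 - <<'E'
from h import *
c=ctrl.calibration('wrist'); A=np.load('w1.npz')['V']
print(c['mount'])
E
```

```text
2.6667 [ 561.87258706 -146.2206692   282.62846258] [-0.46  0.4   1.17  0.    1.57 -0.7 ] [-0.4 -0.5 -0.2]
stopper_knob 0.72 [313.3  31.1] [560.9 -12.9  87.5]
stopper_knob 0.66 [145.6 108. ] [ 422.4 -117.1   86.4]
stopper_knob 0.65 [407.1 215.2] [ 703.4 -159.    85. ]
knob circ ((561.7530517578125, -145.22006225585938), 59.36519241333008) max z 386.9166727340455 med of top [ 565.38878064 -135.57004391  359.86521205]
block ((564.3866577148438, -144.01559448242188), (129.91542053222656, 128.98228454589844), 13.849855422973633) 0.2417255780560818
rim ((564.6214599609375, -144.319091796875), 28.97372055053711) 121.44155427126478
tool y dir [ 9.70858918e-01  2.39651481e-01 -3.59646295e-04] [ 560.88256936 -147.75518321  282.84773236]
[[ 5.98391406e-04 -9.60504424e-01 -2.78264070e-01  7.09396758e+01]
 [ 9.99998267e-01  1.06525867e-03 -1.52659055e-03  7.21481579e-01]
 [ 1.76272019e-03 -2.78262675e-01  9.60503398e-01 -1.72612504e+02]
 [ 0.00000000e+00  0.00000000e+00  0.00000000e+00  1.00000000e+00]]
```

View pics/w2.png

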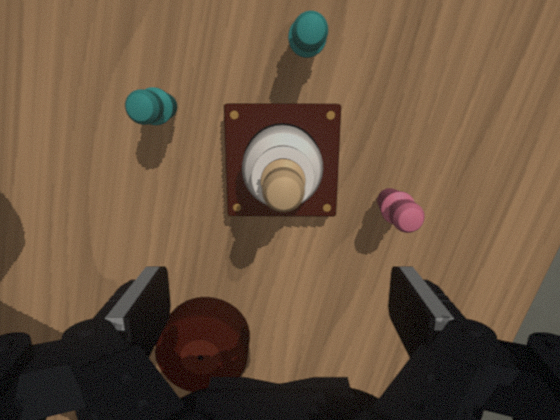

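Mouth is at (564.5, -144.2, 121) and yaw is 0.244, with the tool already aligned so the fingers close along the jar's x. In w2 the maple knob is at (284,188). I'll descend and grip.

Call:
send_rows --targets '[{"offset": [0.3, 0.3, -3.5], "spin": 0}, {"offset": [0.3, 0.3, -7], "spin": 0}, {"offset": [0.3, 0.3, -10], "spin": 0}, {"offset": [0.3, 0.3, -12.5], "spin": 0}, {"offset": [0.3, 0.3, -14.2], "spin": 0}, {"offset": [0.3, 0.3, -14.2], "spin": 0}]'

```text
time_s: 3.27
eef_pos: [562.0, -144.6, 137.5]
ee_rot: [-0.003, 0.617, 0.787, -0.001]
force: [-0.3, 0.6, -0.8]
grip_width: 0.997
grip_force: 0.0
```

```bash
python3 look.py w3 stopper_knob jar_mouth
```

```text
3.2667 [ 562.03463603 -144.56795302  137.52648555] [-0.45  0.49  1.41 -0.    1.24 -0.69] [-0.3  0.6 -0.8]
stopper_knob 0.71 [282.9 270.3] [ 562.5 -137.1  179.9]
stopper_knob 0.62 [473. 276.] [ 697.8 -155.    85. ]
stopper_knob 0.56 [ 66.1 116.8] [ 425.1 -115.9   85.4]
```

View pics/w3.png

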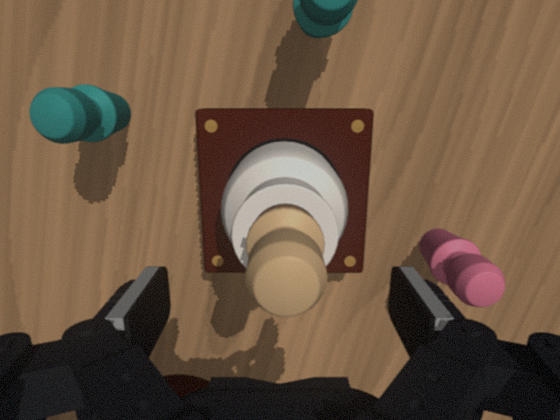

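The knob at about (287,275) is roughly 2 mm right of the finger mid-plane at column 280. I'll correct that and close.

Call:
send_rows --targets '[{"offset": [0.2, 0.05, 0]}, {"offset": [0.2, 0.05, 0]}, {"offset": [0.2, 0.05, 0]}]'

```text
invalid input
```

Call:
send_rows --targets '[{"offset": [0, 0, 0]}, {"offset": [0, 0, 0]}, {"offset": [0, 0, 0]}, {"offset": [0, 0, 0]}, {"offset": [0, 0, 0]}, {"offset": [0, 0, 0]}]' --grip 0.2 --squeeze 60

```text
invalid input
```

Call:
send_rows --targets '[{"offset": [0.2, 0.05, 0], "spin": 0}, {"offset": [0.2, 0.05, 0], "spin": 0}, {"offset": [0.2, 0.05, 0], "spin": 0}]'

```text
time_s: 3.67
eef_pos: [566.9, -143.6, 141.7]
ee_rot: [0.001, 0.616, 0.788, 0.0]
force: [0.9, -0.1, -0.1]
grip_width: 0.999
grip_force: 0.0
```

Call:
send_rows --targets '[{"offset": [0, 0, 0], "spin": 0}, {"offset": [0, 0, 0], "spin": 0}, {"offset": [0, 0, 0], "spin": 0}, {"offset": [0, 0, 0], "spin": 0}, {"offset": [0, 0, 0], "spin": 0}, {"offset": [0, 0, 0], "spin": 0}]' --grip 0.2 --squeeze 60

```text
time_s: 4.17
eef_pos: [566.0, -143.6, 141.3]
ee_rot: [-0.0, 0.616, 0.788, -0.001]
force: [-4.6, 0.6, 4.8]
grip_width: 0.329
grip_force: 54.7
```

Call:
send_rows --targets '[{"offset": [-0.04, 0.15, 0], "spin": 0}, {"offset": [-0.08, 0.3, 0], "spin": 0}, {"offset": [-0.11, 0.45, 0.03], "spin": 0}, {"offset": [-0.15, 0.6, 0.06], "spin": 0}, {"offset": [-0.15, 0.6, 0.1], "spin": 0}, {"offset": [-0.15, 0.6, 0.1], "spin": 0}]'

```text
time_s: 4.67
eef_pos: [565.4, -139.1, 142.1]
ee_rot: [0.002, 0.616, 0.787, -0.001]
force: [0.3, -7.5, -0.7]
grip_width: 0.325
grip_force: 56.2
```

```bash
cat > st.py <<'E'
from h import *
import sys
s=ctrl.sense(); print(s['time_s'],s['eef_pos'].round(1),s['force'].round(1),s['wrist_torque'].round(2),round(s['grip_width'],3),s['grip_force'])
if len(sys.argv)>1:
    c,V,im,dp=snap('wrist'); cv2.imwrite('pics/'+sys.argv[1]+'.png',im[...,::-1])
E
python3 st.py l1
```

```text
4.6667 [ 565.4 -139.1  142.1] [ 0.3 -7.5 -0.7] [-1.34 -0.11 -0.02] 0.325 56.23144999961369
```

View pics/l1.png

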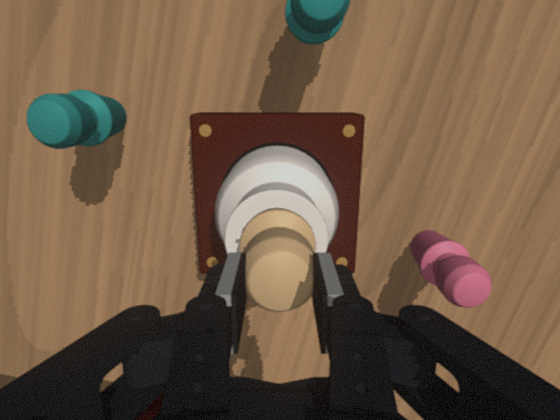

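The pads hold the maple knob symmetrically at about (280,265), tipped to the left. Now I'll swing right.

Call:
send_rows --targets '[{"offset": [0.06, -0.24, 0], "spin": 0}, {"offset": [0.12, -0.48, 0], "spin": 0}, {"offset": [0.18, -0.72, 0], "spin": 0}, {"offset": [0.24, -0.96, 0.05], "spin": 0}, {"offset": [0.3, -1.2, 0.1], "spin": 0}, {"offset": [0.3, -1.2, 0.15], "spin": 0}, {"offset": [0.3, -1.2, 0.15], "spin": 0}]'

```text
time_s: 5.3
eef_pos: [567.6, -147.7, 142.6]
ee_rot: [-0.002, 0.616, 0.788, 0.001]
force: [-1.7, 6.0, -0.4]
grip_width: 0.322
grip_force: 56.9
```

```bash
python3 st.py
```

```text
5.3 [ 567.6 -147.7  142.6] [-1.7  6.  -0.4] [1.22 0.21 0.03] 0.322 56.87841792125255
```

Call:
send_rows --targets '[{"offset": [-0.08, 0.33, 0], "spin": 0}, {"offset": [-0.16, 0.65, 0], "spin": 0}, {"offset": [-0.24, 0.97, 0.05], "spin": 0}, {"offset": [-0.32, 1.3, 0.1], "spin": 0}, {"offset": [-0.33, 1.35, 0.15], "spin": 0}, {"offset": [-0.33, 1.35, 0.2], "spin": 0}, {"offset": [-0.33, 1.35, 0.2], "spin": 0}]'

```text
time_s: 5.88
eef_pos: [565.1, -136.6, 144.6]
ee_rot: [0.001, 0.616, 0.788, -0.0]
force: [3.3, -4.5, -7.7]
grip_width: 0.313
grip_force: 58.1
```

Call:
send_rows --targets '[{"offset": [0.08, -0.35, 0], "spin": 0}, {"offset": [0.17, -0.7, 0], "spin": 0}, {"offset": [0.25, -1.05, 0.05], "spin": 0}, {"offset": [0.33, -1.35, 0.1], "spin": 0}, {"offset": [0.33, -1.4, 0.15], "spin": 0}, {"offset": [0.33, -1.4, 0.2], "spin": 0}, {"offset": [0.33, -1.4, 0.2], "spin": 0}]'

```text
time_s: 6.47
eef_pos: [567.9, -149.8, 148.2]
ee_rot: [-0.0, 0.616, 0.788, -0.0]
force: [-2.2, 2.6, 4.6]
grip_width: 0.285
grip_force: 51.9
```

```bash
python3 st.py r2; python3 - <<'E'
from h import *
c,V,im,dp=snap('scene'); cv2.imwrite('pics/s2.png',cv2.resize(im[170:280,180:300],None,fx=5,fy=5)[...,::-1])
E
```

```text
6.4667 [ 567.9 -149.8  148.2] [-2.2  2.6  4.6] [0.49 0.58 0.02] 0.285 51.920176218263805
```

View pics/s2.png

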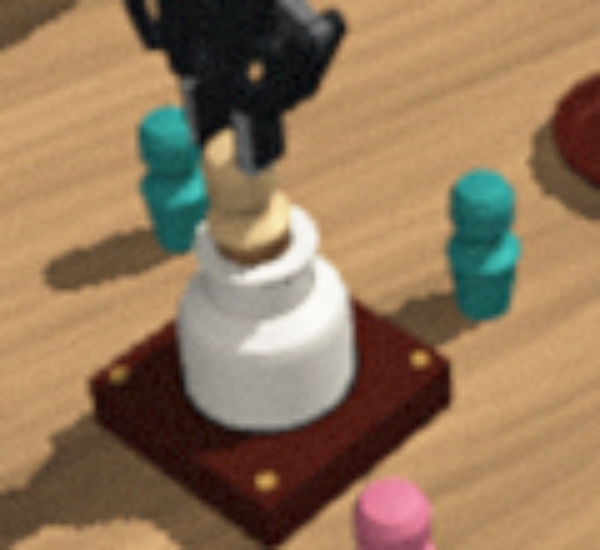

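The picture shows the jar down and the cork coming out a little, but the pads have crept up onto the dome: the opening fell from 0.33 to 0.285. I'll centre, reopen and regrip lower.

Call:
send_rows --targets '[{"offset": [-0.06, 0.25, 0], "spin": 0}, {"offset": [-0.12, 0.5, 0], "spin": 0}, {"offset": [-0.17, 0.7, 0], "spin": 0}, {"offset": [-0.17, 0.7, 0], "spin": 0}]'

```text
time_s: 6.9
eef_pos: [566.3, -143.9, 148.7]
ee_rot: [0.001, 0.616, 0.788, -0.001]
force: [-2.0, -2.2, 4.9]
grip_width: 0.277
grip_force: 52.1
```

Call:
send_rows --targets '[{"offset": [0, 0, 0], "spin": 0}, {"offset": [0, 0, 0], "spin": 0}, {"offset": [0, 0, 0], "spin": 0}, {"offset": [0, 0, 0], "spin": 0}]' --grip 0.9

```text
time_s: 7.23
eef_pos: [566.2, -143.0, 147.2]
ee_rot: [-0.0, 0.616, 0.788, -0.0]
force: [-0.9, 0.2, 0.1]
grip_width: 0.835
grip_force: 0.0
```

```bash
python3 look.py o1 stopper_knob; python3 - <<'E'
from h import *
d=np.load('o1.npz'); im=d['im'].astype(int); dp=d['dp']; W=np.linalg.inv(d['V']); c=ctrl.calibration('wrist')
v,u=np.mgrid[:420,:560]
X=np.stack([(u-c['cx'])/c['fx']*dp,(v-c['cy'])/c['fy']*dp,dp],-1)@W[:3,:3].T+W[:3,3]
k=(np.hypot(X[...,0]-564.5,X[...,1]+144)<26)&(X[...,2]>172)&(X[...,2]<200)&(im[...,0]-im[...,2]>40)
P=X[k]; print(k.sum(),P.max(0),P.min(0),np.percentile(P[:,2],95),P[P[:,2]>np.percentile(P[:,2],70)].mean(0))
w=(np.hypot(X[...,0]-564.5,X[...,1]+144)<34)&(abs(X[...,2]-120)<8)&(im.min(2)>110); print('rim z',np.median(X[w][:,2]))
E
```

```text
7.2333 [ 566.18534237 -142.99897231  147.1560387 ] [-0.45  0.49  1.39 -0.    1.26 -0.69] [-0.9  0.2  0.1]
stopper_knob 0.75 [459.8 274.6] [ 699.6 -157.9   85.7]
stopper_knob 0.61 [ 66.6 117.6] [ 424.9 -116.8   85. ]
stopper_knob 0.58 [277.  265.1] [ 564.3 -136.4  183.9]
4452 [ 583.27955766 -126.98597685  186.50490594] [ 550.2527752  -158.31510156  172.0157758 ] 184.76248753565343 [ 565.74694833 -143.65734394  184.17968511]
rim z 121.4767479205118
```

View pics/o1.png

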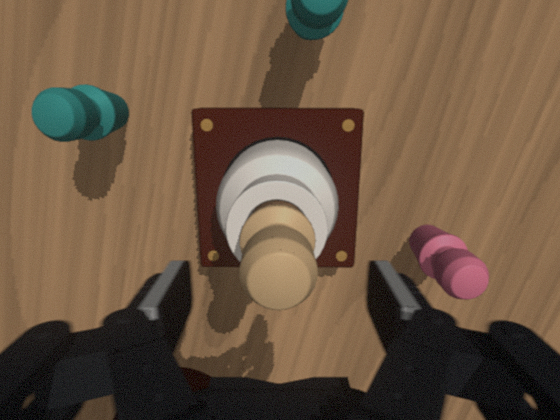

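Stopper risen about 3.5 mm: dome now at 184.5, rim unchanged at 121.5. The knob at (278,272) is still upright and centred. I'll regrip 9 mm lower and harder.

Call:
send_rows --targets '[{"offset": [0, -0.05, -0.45], "spin": 0}, {"offset": [0, -0.05, -0.9], "spin": 0}, {"offset": [0, -0.05, -0.9], "spin": 0}]'

```text
time_s: 7.58
eef_pos: [565.8, -143.2, 137.0]
ee_rot: [-0.001, 0.616, 0.788, -0.0]
force: [-0.5, -0.7, -0.8]
grip_width: 0.901
grip_force: 0.0
```

Call:
send_rows --targets '[{"offset": [0, 0, 0], "spin": 0}, {"offset": [0, 0, 0], "spin": 0}, {"offset": [0, 0, 0], "spin": 0}, {"offset": [0, 0, 0], "spin": 0}, {"offset": [0, 0, 0], "spin": 0}, {"offset": [0, 0, 0], "spin": 0}]' --grip 0.2 --squeeze 90

```text
time_s: 8.08
eef_pos: [566.3, -143.6, 139.0]
ee_rot: [0.0, 0.616, 0.788, -0.0]
force: [-3.7, -0.5, 4.6]
grip_width: 0.339
grip_force: 88.6
```

Call:
send_rows --targets '[{"offset": [-0.06, 0.23, 0], "spin": 0}, {"offset": [-0.12, 0.47, 0.03], "spin": 0}, {"offset": [-0.17, 0.7, 0.06], "spin": 0}, {"offset": [-0.17, 0.7, 0.1], "spin": 0}, {"offset": [-0.17, 0.7, 0.12], "spin": 0}, {"offset": [-0.17, 0.7, 0.12], "spin": 0}]'

```text
time_s: 8.58
eef_pos: [564.8, -138.0, 139.7]
ee_rot: [0.001, 0.616, 0.787, -0.001]
force: [-0.3, -7.7, 0.1]
grip_width: 0.342
grip_force: 89.2
```

Call:
send_rows --targets '[{"offset": [0.09, -0.35, 0], "spin": 0}, {"offset": [0.17, -0.7, 0.02], "spin": 0}, {"offset": [0.25, -1.05, 0.06], "spin": 0}, {"offset": [0.34, -1.4, 0.1], "spin": 0}, {"offset": [0.34, -1.4, 0.12], "spin": 0}, {"offset": [0.34, -1.4, 0.15], "spin": 0}, {"offset": [0.34, -1.4, 0.15], "spin": 0}]'

```text
time_s: 9.17
eef_pos: [567.5, -149.0, 140.4]
ee_rot: [-0.002, 0.616, 0.788, 0.001]
force: [-1.9, 4.9, 1.1]
grip_width: 0.339
grip_force: 89.3
```

Call:
send_rows --targets '[{"offset": [-0.09, 0.35, 0], "spin": 0}, {"offset": [-0.17, 0.7, 0.03], "spin": 0}, {"offset": [-0.25, 1.05, 0.08], "spin": 0}, {"offset": [-0.35, 1.45, 0.14], "spin": 0}, {"offset": [-0.35, 1.45, 0.2], "spin": 0}, {"offset": [-0.35, 1.45, 0.2], "spin": 0}]'

```text
time_s: 9.67
eef_pos: [564.4, -136.6, 142.4]
ee_rot: [0.001, 0.616, 0.788, -0.001]
force: [0.8, -5.2, -5.1]
grip_width: 0.338
grip_force: 89.9
```

Call:
send_rows --targets '[{"offset": [0.09, -0.35, 0], "spin": 0}, {"offset": [0.17, -0.7, 0.03], "spin": 0}, {"offset": [0.25, -1.05, 0.08], "spin": 0}, {"offset": [0.35, -1.45, 0.14], "spin": 0}, {"offset": [0.35, -1.45, 0.2], "spin": 0}, {"offset": [0.35, -1.45, 0.2], "spin": 0}]'

```text
time_s: 10.17
eef_pos: [567.7, -149.8, 144.5]
ee_rot: [-0.001, 0.616, 0.788, 0.0]
force: [-1.2, 4.6, -3.9]
grip_width: 0.34
grip_force: 90.2
```

```bash
cat > chk.py <<'E'
from h import *
c,V,im,dp=snap('wrist'); im=im.astype(int); W=np.linalg.inv(V); s=ctrl.sense()
v,u=np.mgrid[:420,:560]
X=np.stack([(u-c['cx'])/c['fx']*dp,(v-c['cy'])/c['fy']*dp,dp],-1)@W[:3,:3].T+W[:3,3]
r=np.hypot(X[...,0]-564.5,X[...,1]+144)
k=(r<24)&(X[...,2]>165)&(X[...,2]<215)&(im[...,0]-im[...,2]>40)
w=(r<34)&(abs(X[...,2]-123)<10)&(im.min(2)>110)
print(s['eef_pos'].round(1),s['force'].round(1),'dome',np.percentile(X[k][:,2],95).round(1),'rim',np.median(X[w][:,2]).round(1),w.sum())
E
python3 chk.py
```

```text
[ 567.7 -149.8  144.5] [-1.4  3.5 -3.8] dome 190.2 rim 121.5 3171
```

Rise is about 9.5 mm and the jar is down. Two more swings.

Call:
send_rows --targets '[{"offset": [-0.09, 0.35, 0], "spin": 0}, {"offset": [-0.17, 0.7, 0.03], "spin": 0}, {"offset": [-0.25, 1.05, 0.08], "spin": 0}, {"offset": [-0.35, 1.45, 0.14], "spin": 0}, {"offset": [-0.35, 1.45, 0.2], "spin": 0}, {"offset": [-0.35, 1.45, 0.2], "spin": 0}]'

```text
time_s: 10.72
eef_pos: [564.7, -136.4, 147.4]
ee_rot: [0.001, 0.616, 0.788, -0.0]
force: [-0.9, -5.2, -2.2]
grip_width: 0.337
grip_force: 90.4
```

Call:
send_rows --targets '[{"offset": [0.09, -0.35, 0], "spin": 0}, {"offset": [0.17, -0.7, 0.03], "spin": 0}, {"offset": [0.25, -1.05, 0.08], "spin": 0}, {"offset": [0.35, -1.45, 0.14], "spin": 0}, {"offset": [0.35, -1.45, 0.2], "spin": 0}, {"offset": [0.35, -1.45, 0.2], "spin": 0}]'

```text
time_s: 11.22
eef_pos: [567.9, -150.0, 148.7]
ee_rot: [-0.001, 0.616, 0.788, 0.0]
force: [-1.8, 2.7, -1.5]
grip_width: 0.344
grip_force: 90.4
```

```bash
python3 chk.py
```

```text
[ 567.9 -150.   148.7] [-2.8  3.3 -1.3] dome 194.4 rim 121.5 3050
```

Call:
send_rows --targets '[{"offset": [-0.09, 0.35, 0], "spin": 0}, {"offset": [-0.17, 0.7, 0.03], "spin": 0}, {"offset": [-0.25, 1.05, 0.08], "spin": 0}, {"offset": [-0.35, 1.4, 0.14], "spin": 0}, {"offset": [-0.35, 1.4, 0.2], "spin": 0}, {"offset": [-0.26, 1.05, 0.2], "spin": 0}, {"offset": [-0.18, 0.73, 0.2], "spin": 0}, {"offset": [-0.18, 0.73, 0.2], "spin": 0}]'

```text
time_s: 11.93
eef_pos: [566.4, -143.5, 151.0]
ee_rot: [-0.0, 0.616, 0.787, 0.0]
force: [-1.5, 0.3, -0.9]
grip_width: 0.342
grip_force: 90.5
```

```bash
python3 chk.py
```

```text
[ 566.3 -143.2  151. ] [-1.  -0.1  0.1] dome 196.6 rim 121.4 2833
```

Call:
send_rows --targets '[{"offset": [0, 0, 0.1], "spin": 0}, {"offset": [0, 0, 0.2], "spin": 0}, {"offset": [0, 0, 0.3], "spin": 0}, {"offset": [0, 0, 0.3], "spin": 0}]'

```text
time_s: 12.32
eef_pos: [566.3, -143.1, 154.3]
ee_rot: [0.0, 0.616, 0.788, 0.0]
force: [-0.0, -1.1, -0.9]
grip_width: 0.338
grip_force: 90.5
```

```bash
python3 chk.py
```

```text
[ 566.3 -143.1  154.2] [-0.2  0.8  0.3] dome 199.9 rim 121.5 2755
```

Loose, with no force and the rim still at 121.5. I'll lift it out.

Call:
send_rows --targets '[{"offset": [0, 0, 0.4], "spin": 0}, {"offset": [0, 0, 0.9], "spin": 0}, {"offset": [0, 0, 1.5], "spin": 0}, {"offset": [0, 0, 2.5], "spin": 0}, {"offset": [0, 0, 3.5], "spin": 0}, {"offset": [0, 0, 4.5], "spin": 0}, {"offset": [0, 0, 5], "spin": 0}, {"offset": [0, 0, 5], "spin": 0}]'

```text
time_s: 13.03
eef_pos: [566.7, -143.4, 205.7]
ee_rot: [0.001, 0.616, 0.788, 0.0]
force: [-0.1, 0.6, -1.0]
grip_width: 0.343
grip_force: 90.5
```

Call:
send_rows --targets '[{"offset": [-0.5, 2, 0], "spin": 0}, {"offset": [-1, 5, 0], "spin": 0}, {"offset": [-2, 8, 0], "spin": 0}, {"offset": [-3, 11, 0], "spin": 0}, {"offset": [-3.5, 14, 0], "spin": 0}, {"offset": [-4, 16, 0], "spin": 0}, {"offset": [-4.5, 18, 0], "spin": 0}, {"offset": [-4.5, 18, 0], "spin": 0}]'

```text
time_s: 13.7
eef_pos: [520.2, 39.9, 203.9]
ee_rot: [-0.001, 0.615, 0.789, 0.0]
force: [0.2, 0.4, 0.2]
grip_width: 0.339
grip_force: 90.5
```

```bash
python3 look.py d1 dish_floor; python3 - <<'E'
from h import *
for f,n in (('d1','wrist'),):
    d=np.load(f+'.npz'); im=d['im'].astype(int); dp=d['dp']; W=np.linalg.inv(d['V']); c=ctrl.calibration('wrist')
    v,u=np.mgrid[:420,:560]
    X=np.stack([(u-c['cx'])/c['fx']*dp,(v-c['cy'])/c['fy']*dp,dp],-1)@W[:3,:3].T+W[:3,3]
    k=(np.hypot(X[...,0]-508,X[...,1]-150)<90)&(X[...,2]>2)&(X[...,2]<25)&(im.sum(2)<220)&(im[...,0]>im[...,1]*1.5)
    m=cv2.morphologyEx(k.astype(np.uint8),cv2.MORPH_OPEN,np.ones((5,5)))>0
    print(m.sum(),cv2.minEnclosingCircle(X[m][:,:2].astype(np.float32)),np.percentile(X[m][:,2],[5,50,95]))
E
```

```text
13.7 [520.1839904   39.89294214 203.90379221] [-0.15  0.31  1.51  0.    1.33 -0.4 ] [0.2 0.4 0.2]
dish_floor 0.85 [294.8  58.2] [508.4 147.1   8.5]
14906 ((512.3363037109375, 146.50364685058594), 64.48151397705078) [ 6.29527874  8.0425799  19.29005982]
```

View pics/d1.png

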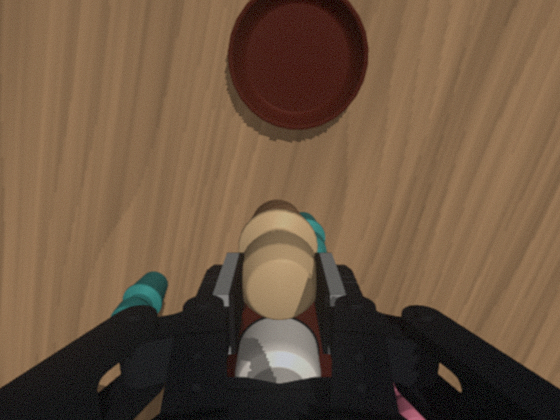

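In d1 the stopper is held upright between the pads at about (280,270), and the dish centre is at (297,58), world (512,146.5). Moving over it and descending; foot contact should come at TCP z of about 47.5.

Call:
send_rows --targets '[{"offset": [-0.2, 2.5, 0], "spin": 0}, {"offset": [-0.4, 5.5, 0], "spin": 0}, {"offset": [-0.7, 8.5, 0], "spin": 0}, {"offset": [-0.9, 10.7, 0], "spin": 0}, {"offset": [-0.9, 10.7, -1.5], "spin": 0}, {"offset": [-0.9, 10.7, -4], "spin": 0}, {"offset": [-0.9, 10.7, -6.5], "spin": 0}, {"offset": [-0.9, 10.7, -9], "spin": 0}]'

```text
time_s: 14.47
eef_pos: [512.5, 143.0, 112.8]
ee_rot: [0.0, 0.617, 0.787, -0.0]
force: [0.0, 0.0, -0.3]
grip_width: 0.339
grip_force: 90.5
```

Call:
send_rows --targets '[{"offset": [0, 0, -2], "spin": 0}, {"offset": [0, 0, -3.5], "spin": 0}, {"offset": [0, 0, -4.5], "spin": 0}, {"offset": [0, 0, -5.2], "spin": 0}, {"offset": [0, 0, -5.7], "spin": 0}, {"offset": [0, 0, -5.7], "spin": 0}, {"offset": [0, 0, -5.7], "spin": 0}]'

```text
time_s: 15.05
eef_pos: [512.6, 143.8, 57.5]
ee_rot: [0.0, 0.616, 0.788, 0.0]
force: [-0.3, -0.4, -0.9]
grip_width: 0.339
grip_force: 90.5
```

```bash
python3 - <<'E'
from h import *
for n in ['wrist','scene']:
    c,V,im,dp=snap(n); im=im.astype(int); W=np.linalg.inv(V)
    v,u=np.mgrid[:420,:560]
    X=np.stack([(u-c['cx'])/c['fx']*dp,(v-c['cy'])/c['fy']*dp,dp],-1)@W[:3,:3].T+W[:3,3]
    r=np.hypot(X[...,0]-512,X[...,1]-146)
    k=(r<35)&(X[...,2]>8)&(X[...,2]<120)&(im[...,0]-im[...,2]>40)&(im[...,0]>130)
    if k.sum()>5: print(n,k.sum(),np.percentile(X[k],[2,50,98],axis=0).round(1))
    k=(r<90)&(X[...,2]>2)&(X[...,2]<25)&(im.sum(2)<220)&(im[...,0]>im[...,1]*1.5)
    m=cv2.morphologyEx(k.astype(np.uint8),cv2.MORPH_OPEN,np.ones((3,3)))>0
    if m.sum()>5: print('dish',m.sum(),cv2.minEnclosingCircle(X[m][:,:2].astype(np.float32)))
s=ctrl.sense();print(s['eef_pos'],s['force'])
E
```

```text
wrist 6447 [[495.6 132.8  57.1]
 [511.1 151.7  98.9]
 [526.6 160.8 103.4]]
dish 23614 ((510.7624206542969, 147.2373504638672), 63.33436584472656)
scene 148 [[502.4 125.   54.2]
 [522.5 134.3  81.8]
 [531.2 155.7 107.9]]
dish 734 ((514.4606323242188, 146.38636779785156), 63.528934478759766)
[512.70615516 143.88596781  57.77448689] [-0.51980429  0.19178306 -0.06420384]
```

Call:
send_rows --targets '[{"offset": [-0.1, 0.3, -0.3], "spin": 0}, {"offset": [-0.1, 0.3, -0.6], "spin": 0}, {"offset": [-0.1, 0.3, -0.75], "spin": 0}, {"offset": [-0.1, 0.3, -0.8], "spin": 0}, {"offset": [-0.1, 0.3, -0.8], "spin": 0}]'

```text
time_s: 15.57
eef_pos: [511.1, 146.9, 48.8]
ee_rot: [-0.0, 0.616, 0.788, -0.0]
force: [-0.3, -0.4, -1.5]
grip_width: 0.336
grip_force: 90.5
```

Call:
send_rows --targets '[{"offset": [0, 0, -0.05], "spin": 0}, {"offset": [0, 0, -0.1], "spin": 0}, {"offset": [0, 0, -0.1], "spin": 0}]'

```text
time_s: 15.82
eef_pos: [511.2, 146.9, 48.0]
ee_rot: [-0.0, 0.616, 0.788, -0.0]
force: [0.2, 0.0, -1.9]
grip_width: 0.339
grip_force: 90.5
```

Call:
send_rows --targets '[{"offset": [0, 0, -0.05], "spin": 0}, {"offset": [0, 0, -0.1], "spin": 0}, {"offset": [0, 0, -0.1], "spin": 0}]'

```text
time_s: 16.07
eef_pos: [511.4, 146.8, 47.5]
ee_rot: [0.0, 0.616, 0.788, 0.0]
force: [-0.8, -0.1, 4.5]
grip_width: 0.341
grip_force: 91.1
```

Contact at 4.5 N. Releasing.

Call:
send_rows --targets '[{"offset": [0, 0, 0.02], "spin": 0}, {"offset": [0, 0, 0.02], "spin": 0}, {"offset": [0, 0, 0.02], "spin": 0}]' --grip 0.5 --squeeze 30

```text
time_s: 16.32
eef_pos: [511.2, 146.9, 47.1]
ee_rot: [-0.0, 0.616, 0.788, 0.0]
force: [-0.1, -0.1, -0.3]
grip_width: 0.503
grip_force: 0.0
```

Call:
send_rows --targets '[{"offset": [0, 0, 0], "spin": 0}, {"offset": [0, 0, 0], "spin": 0}, {"offset": [0, 0, 0], "spin": 0}, {"offset": [0, 0, 0], "spin": 0}]' --grip 0.95

```text
time_s: 16.65
eef_pos: [511.2, 146.9, 47.2]
ee_rot: [-0.0, 0.616, 0.788, -0.0]
force: [0.6, 0.7, 0.6]
grip_width: 0.949
grip_force: 0.0
```

Call:
send_rows --targets '[{"offset": [0, 0, 1], "spin": 0}, {"offset": [0, 0, 3], "spin": 0}, {"offset": [0, 0, 6], "spin": 0}, {"offset": [0, 0, 9], "spin": 0}, {"offset": [0, 0, 12], "spin": 0}, {"offset": [0, -3, 14], "spin": 0}, {"offset": [0, -6, 14], "spin": 0}, {"offset": [0, -6, 14], "spin": 0}]'

```text
time_s: 17.32
eef_pos: [511.9, 83.4, 189.3]
ee_rot: [0.002, 0.617, 0.787, 0.0]
force: [-0.3, -0.5, -0.7]
grip_width: 0.953
grip_force: 0.0
```

```bash
python3 - <<'E'
from h import *
for n in ['wrist','scene','top']:
    c,V,im,dp=snap(n); im=im.astype(int); W=np.linalg.inv(V)
    v,u=np.mgrid[:420,:560]
    X=np.stack([(u-c['cx'])/c['fx']*dp,(v-c['cy'])/c['fy']*dp,dp],-1)@W[:3,:3].T+W[:3,3]
    r=np.hypot(X[...,0]-512,X[...,1]-146)
    k=(r<45)&(X[...,2]>8)&(X[...,2]<120)&(im[...,0]-im[...,2]>40)&(im[...,0]>130)
    for lo,hi in((40,60),(65,80),(85,110)):
        q=k&(X[...,2]>lo)&(X[...,2]<hi)
        if q.sum()>5: print(n,lo,q.sum(),np.percentile(X[q],[2,50,98],axis=0).round(1).tolist())
    k=(r<90)&(X[...,2]>2)&(X[...,2]<25)&(im.sum(2)<220)&(im[...,0]>im[...,1]*1.5)
    m=cv2.morphologyEx(k.astype(np.uint8),cv2.MORPH_OPEN,np.ones((3,3)))>0
    if m.sum()>5: print('dish',m.sum(),cv2.minEnclosingCircle(X[m][:,:2].astype(np.float32)))
    w=(np.hypot(X[...,0]-564.5,X[...,1]+144)<34)&(abs(X[...,2]-123)<15)&(im.min(2)>110)
    if w.sum()>10: print('rim z',np.median(X[w][:,2]))
s=ctrl.sense();print(s['time_s'],s['eef_pos'],s['force'])
E
```

```text
wrist 40 153 [[491.3, 141.8, 46.1], [497.1, 159.3, 48.2], [519.7, 165.4, 50.1]]
wrist 85 1283 [[497.8, 135.5, 85.6], [510.1, 148.7, 91.1], [523.3, 160.7, 93.4]]
dish 13810 ((510.28277587890625, 149.28555297851562), 64.56590270996094)
scene 40 61 [[509.2, 128.2, 43.0], [523.1, 139.5, 49.7], [530.1, 160.0, 55.4]]
scene 65 32 [[507.2, 129.3, 69.0], [525.1, 138.5, 75.6], [528.2, 154.6, 79.5]]
scene 85 69 [[499.5, 129.7, 85.5], [516.0, 140.9, 91.5], [526.6, 158.2, 94.6]]
dish 706 ((512.8436279296875, 145.6673583984375), 62.858272552490234)
rim z 121.14714552163667
top 85 59 [[506.4, 133.8, 85.1], [512.4, 147.5, 90.1], [523.6, 160.7, 96.1]]
dish 69 ((535.451416015625, 152.01150512695312), 34.44921875)
rim z 120.23191373889256
17.4667 [511.10176723  87.01598096 187.53576323] [-0.309474    0.07385617 -0.25315452]
```

Dome at z of about 92–93 (6 + 86), centred at about (510.5,148), upright in the dish; the jar rim is at 121 and the gripper is clear. Handing in.

```bash
python3 -c "
from rig import ctrl
print(ctrl.finish_job())"
```

```text
the job is handed in; nothing more can be done
None
```

I rocked the maple stopper loose, lifted it out with the jar down in its block, stood it upright near the centre of the jarrah dish, and handed the job in at about 17.5 s; no verdict came back.

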